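# Bin the olive yokes by size

### The job

Put the three olive-green driveshaft yokes away one after another, largest first and smallest last: the large one in the red bin, the medium one in the white bin, the small one in the blue bin. Set each down, without dropping it, upright on its hub on the black spot in the middle of its bin, and let go. Leave the black yoke, the plain olive sleeve, the steel pulley and the orange guard where they stand.

Things in the scene. Friction and masses are not known exactly. Their poses are not given: they have to be found in the camera images.
- yoke_large: The large olive-green driveshaft yoke standing on its round hub (46 mm across), two flat ears up; 62 mm over the ears' outer faces (own x), 34 mm wide (own y), 88 mm high; ears 12 mm thick, rounded on top, from 48 mm up; origin: centre of the underside, z up; about 0.7 kg. Take it from above over the ears' outer faces, fingers closing along its x
- yoke_medium: The medium olive-green driveshaft yoke standing on its round hub (37 mm across), two flat ears up; 50 mm over the ears' outer faces (own x), 29 mm wide (own y), 72 mm high; ears 10 mm thick, rounded on top, from 39 mm up; origin: centre of the underside, z up; about 0.45 kg. Take it from above over the ears' outer faces, fingers closing along its x
- yoke_small: The small olive-green driveshaft yoke standing on its round hub (28 mm across), two flat ears up; 38 mm over the ears' outer faces (own x), 24 mm wide (own y), 56 mm high; ears 9 mm thick, rounded on top, from 30 mm up; origin: centre of the underside, z up; about 0.25 kg. Take it from above over the ears' outer faces, fingers closing along its x
- bin_red: Shallow red plastic stock bin fixed to the counter, open on top, 110 x 110 mm outside, 22 mm high, walls 4 mm, inner floor 4 mm above the counter, with a flat black spot 44 mm across in the middle of the floor; origin at the centre of its underside, z up
- bin_white: Shallow white plastic stock bin fixed to the counter, open on top, 110 x 110 mm outside, 22 mm high, walls 4 mm, inner floor 4 mm above the counter, with a flat black spot 44 mm across in the middle of the floor; origin at the centre of its underside, z up
- bin_blue: Shallow blue plastic stock bin fixed to the counter, open on top, 110 x 110 mm outside, 22 mm high, walls 4 mm, inner floor 4 mm above the counter, with a flat black spot 44 mm across in the middle of the floor; origin at the centre of its underside, z up
- yoke_black: Bystander: a black driveshaft yoke standing on its round hub (37 mm across), two flat ears up; 50 mm over the ears' outer faces (own x), 29 mm wide (own y), 72 mm high; ears 10 mm thick, rounded on top, from 39 mm up; origin: centre of the underside, z up; about 0.45 kg; it stays where it is
- sleeve: Bystander: plain olive-green round sleeve without ears, 42 mm across with a 52 mm collar at the top, 68 mm high, standing; origin at the centre of its underside; it stays where it is
- pulley: Bystander: bare steel V-belt pulley lying flat, 68 mm across, 28 mm high; origin at the centre of its underside; it stays where it is
- guard: Bystander: orange plastic cone-shaped shaft guard, 68 mm across at the foot, 48 mm at the top, 68 mm high, standing; origin at the centre of its underside; it stays where it is
Things that resemble listed ones, but are neither listed nor needed, are in the scene too. Leave any pink or purple look-alike of the yoke_medium alone.

How it is judged:
By the outcome, as a careful person would: the job done as asked, in the order asked, and still so for the second after the job is handed in, with the robot touching nothing.
It also fails if it takes over 93 s, if anything falls off the work surface, if the arm or the gripper's body presses on something with over 40 N, if the wrist force passes 120 N, or if a joint passes its speed limit or range.

### The arm

A 6-joint arm with a two-finger parallel gripper is mounted at the origin on the work surface. World frame = base frame: x ahead of the robot, y to its left, z up, the work surface at z = 0. Lengths are in m, angles in rad, forces in N, time in s.
With the tool pointing down it reaches from about 0.3 to 0.875 m from the base axis. Payload 6.4 kg.
Tool frame: the origin (TCP) lies on the centre line of the jaws, within the pads' length; the fingertips stand 17 mm ahead of it and the grasp point (between the pads) lies 2 mm behind it; z points along the fingers, y is the line along which they close (so a half turn about z gives the same grasp; the last joint's range is limited). The gripper opens to 88 mm and grips with 3 to 60 N. Pads are 18 mm wide; open, the fingers measure 123 mm over their backs; the gripper's body (75 mm by 187 mm) begins 45 mm behind the grasp point.
Start: joints at [-1.363, 0.181, 1.607, -0, 1.354, -0.206], TCP at [0.231, -0.526, 0.256] pointing down, gripper open.
Joint ranges: [-2.99, 2.99], [-0.89, 2.07], [0.3, 2.58], [-1.14, 4.28], [0, 2.63], [-3.12, 3.12]. Speed limits (rad/s): [2.57, 2.57, 3.01, 3.14, 3.14, 3.14].

### API

Orientations are given as a unit quaternion [x, y, z, w].
In Python, from station import env, get_image gives the robot as it stands. The module is installed in compiled form; this text tells all that it offers.
- The arm moves only by the tool move_arm, never from a script. Its argument "rows" is a list that holds one entry, the list of rows, each a list of 5 numbers: the shift along the tool's x, y, z in mm, then the turn about the tool's z in rad, then the finger opening in mm, from 0 to 88.1. In form: [[[x, y, z, spin, hand], ...]]. A call has 1 to 10 rows; each row shifts and turns the commanded pose from where the row before left it, along the tool's axes as they then stand; what a row does not reach is not made up. A row lasts 1/12 s, in which the tool goes at most 41.7 mm and 7.16 degrees, less where a joint would pass 70% of its speed; a pose out of reach is approached as far as the arm can. A call with a gripper value outside its range is refused whole. The fingers move at their own pace and stop on an object; "grip_force" is the grip in N (left out, the last holds). Time passes only in rows, so rows that do not move let the fingers close. It gives the time, the measured TCP pose, the force, the opening and the grip force at its end, in the units of the state.
- env.get_state(): the state, without advancing time (a new reading comes with each control period).
- get_image(name): name is "scene" or "top" or "wrist"; returns a dict with "img" (384x512x3 uint8, blue, green, red), "intrinsics" (3x3 intrinsics, pixels), "dist" ([k1, k2, p1, p2, k3] as OpenCV has them; the pictures are not rectified), "R" (3x3) and "t" (3): a world point X has camera coordinates R X + t. Camera axes: x right, y down, z forward; pixel columns grow to the right and rows downward; lengths in m; the calibration is good to about 2 mm. A picture is of the moment at which its call begins. There is no depth.
- env.sign_off(): hands the job in; it is judged then, once.
The state is a dict: "clock": time; "joint_positions": joint angles; "joint_vel": joint speeds; "tau": joint torques, N m; "tcp_pos": TCP position; "tool_rot": TCP orientation; "ft_force": force on the tool from outside, world axes, zero at the start; "moment": the same for the moment, N m; "opening": opening from 0.0 (shut) to 1.0 (fully open); "finger_force": force on a finger pad.
Only numpy, scipy, OpenCV 4.12 (cv2) and the standard library are available. Lean on these libraries where they do the work, as an engineer would, in place of code of your own. Each camera call takes 0.05 s, during which the arm holds its last target. There are 200 camera calls.

## Working session

There is one attempt and no reset: what is moved stays moved. The work goes in short steps, Python scripts to look and compute and a tool call to move; the robot and the scene stay as the last step left them, time stands still between calls to the robot, and variables do not carry over. Pictures are saved under pics/ and viewed, at most 14 in all, crops included, and the job is handed in when it is done.

Besides the shell and the picture viewer there is one more tool, called after "Call:" as name(argument=value, ...), one argument or row to a line, values as JSON. move_arm: Moves the arm, as the interface text tells. Its arguments: {"type":"object","properties":{"rows":{"type":"array"},"grip_force":{"type":"number"}},"required":["rows"]}

```bash
mkdir -p pics
cat > h.py <<'E'
import numpy as np, cv2
from station import env, get_image
def snap(cam,name):
    d=get_image(cam); cv2.imwrite(f'pics/{name}.png',d['img']); np.savez(f'pics/{name}.npz',**{k:np.array(v) for k,v in d.items()}); return d
def p2w(d,uv,z):
    K=np.array(d['intrinsics'],float);D=np.array(d['dist'],float);R=np.array(d['R']);t=np.array(d['t']).ravel()
    n=cv2.undistortPoints(np.array(uv,float).reshape(-1,1,2),K,D).reshape(-1,2)
    r=np.c_[n,np.ones(len(n))]@R; c=-R.T@t
    return c+r*((z-c[2])/r[:,2])[:,None]
def w2p(d,X):
    return cv2.projectPoints(np.array(X,float).reshape(-1,1,3),cv2.Rodrigues(np.array(d['R']))[0],np.array(d['t'],float),np.array(d['intrinsics'],float),np.array(d['dist'],float))[0].reshape(-1,2)
E
python3 - <<'E'
from h import *
a=snap('top','top0');b=snap('scene','scene0')
for n in('top0','scene0'):
    i=cv2.imread(f'pics/{n}.png');cv2.imwrite(f'pics/{n}_b.png',cv2.resize(i,(800,600),interpolation=cv2.INTER_CUBIC))
s=env.get_state();print(s['tool_rot'],s['tcp_pos'],s['clock'],s['opening'])
for d in(a,b):print(-np.array(d['R']).T@np.array(d['t']).ravel(), np.array(d['R']).round(2).tolist())
E
```

```text
[ 9.78676186e-01  2.05407750e-01 -6.60273185e-06 -7.60325630e-04] [ 0.23110373 -0.52602398  0.25493651] 0.1 1.0012870917474506
[ 0.38746026 -0.04409814  0.88333348] [[-0.03, -1.0, -0.02], [-0.99, 0.03, -0.12], [0.12, 0.02, -0.99]]
[ 0.92435728 -0.29184062  0.89627793] [[0.53, 0.85, 0.0], [0.73, -0.46, -0.5], [-0.42, 0.27, -0.86]]
```

View pics/top0_b.png

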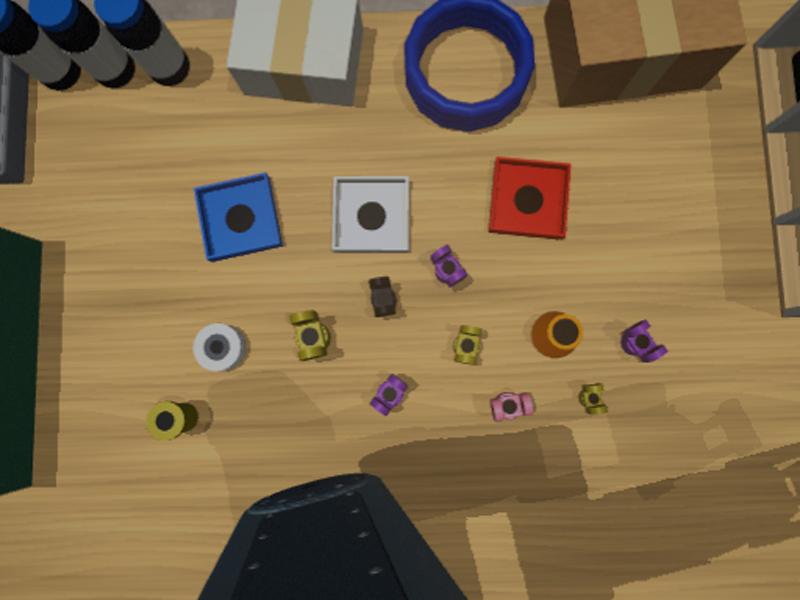

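View pics/scene0_b.png

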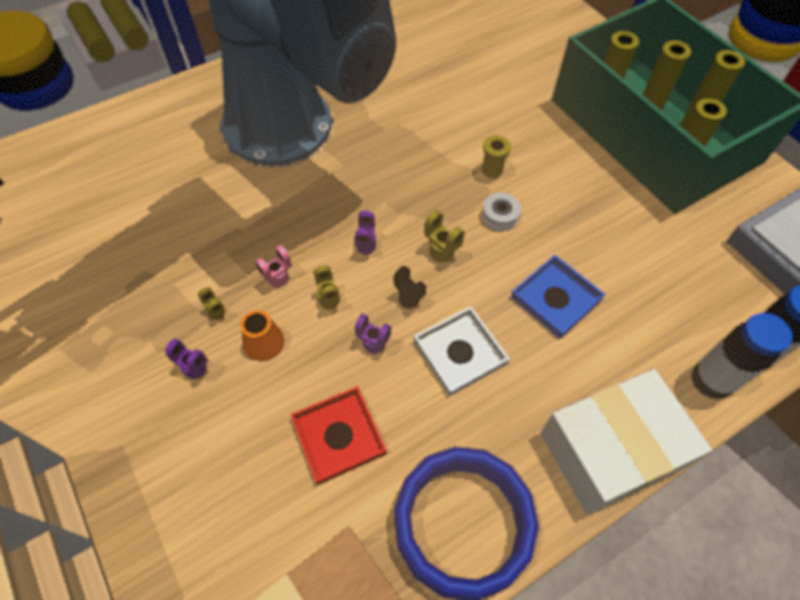

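Candidates in the top view (800x600 pixels): large olive yoke (310,335), medium olive (468,345) and small olive (594,398). Possible confusions are the olive sleeve (170,420), black yoke (382,297), pink (512,406), and purple (449,267), (389,395) and (643,341). The bin spots are red (529,199), white (371,215) and blue (240,218). I'll fit the three olive yokes with a silhouette model in both views.

```bash
cat > fit.py <<'E'
from h import *
from scipy.optimize import minimize
DIM={'L':(46,62,34,88,12,48),'M':(37,50,29,72,10,39),'S':(28,38,24,56,9,30)}
def parts(k):
    d,w,b,h,e,z0=[v/1000 for v in DIM[k]]
    a=np.linspace(0,2*np.pi,24); P=[np.array([[d/2*np.cos(q),d/2*np.sin(q),z] for q in a for z in(0,z0-.004)])]
    P.append(np.array([[x,y,z] for x in(-w/2,w/2) for y in(-b/2,b/2) for z in(z0-.008,z0)]))
    for s in(1,-1):
        o=[(-b/2,z0-.005),(b/2,z0-.005)]+[(b/2*np.cos(q),h-b/2+b/2*np.sin(q)) for q in np.linspace(0,np.pi,12)]
        P.append(np.array([[s*x,y,z] for x in(w/2,w/2-e) for y,z in o]))
    return P
def sil(d,k,p,off,size,S=4):
    m=np.zeros((size[1]*S,size[0]*S),np.uint8); c,s=np.cos(p[2]),np.sin(p[2])
    for P in parts(k):
        W=P@np.array([[c,s,0],[-s,c,0],[0,0,1]])+[p[0],p[1],0]
        q=((w2p(d,W)-off+.5)*S*16-8).round().astype(np.int32)
        cv2.fillConvexPoly(m,cv2.convexHull(q),255,cv2.LINE_8,4)
    return cv2.resize(m,size,interpolation=cv2.INTER_AREA)/255.
def mask(img):
    h=cv2.cvtColor(img,cv2.COLOR_BGR2HSV); return ((h[...,0]>23)&(h[...,0]<36)&(h[...,1]>140)&(h[...,2]>25)).astype(np.uint8)
def load(n): return dict(np.load(f'pics/{n}.npz'))
def fit(ds,k,x0,r=55):
    J=[]
    for d in ds:
        u=w2p(d,[[x0[0],x0[1],.04]])[0].astype(int); off=np.maximum(u-r//2*1,0)
        m=mask(d['img'])[off[1]:off[1]+r,off[0]:off[0]+r]
        n,l,st,_=cv2.connectedComponentsWithStats(m); 
        if n>1: m=(l==1+np.argmax(st[1:,4])).astype(np.uint8)
        m=cv2.morphologyEx(m,cv2.MORPH_CLOSE,np.ones((7,7)))if 0 else m
        J.append((d,off,m.astype(float),(m.shape[1],m.shape[0])))
    f=lambda p:sum(np.abs(sil(d,k,p,off,sz)-m).sum() for d,off,m,sz in J)
    best=None
    for y in np.arange(0,np.pi,np.pi/8):
        s=np.array([[0,0,0],[.008,0,0],[0,.008,0],[0,0,.25]])+[x0[0],x0[1],y]
        o=minimize(f,s[0],method='Nelder-Mead',options=dict(initial_simplex=s,xatol=1e-4,fatol=.05))
        if best is None or o.fun<best.fun: best=o
    return best,[m.sum() for _,_,m,_ in J],J
E
python3 - <<'E'
from fit import *
t,s=load('top0'),load('scene0'); tiles=[]
for k,uv,z in(('L',(310,335),.04),('M',(468,345),.035),('S',(594,398),.03)):
    x0=p2w(t,[np.array(uv)*.64],z)[0]
    for ds in([t,s],[t],[s]):
        b,n,J=fit(ds,k,x0); print(k,b.x.round(4),round(b.fun,1),n)
        if len(ds)==2:
            for d,off,m,sz in J:
                c=d['img'][off[1]:off[1]+sz[1],off[0]:off[0]+sz[0]].copy(); c=cv2.resize(c,(260,260),interpolation=cv2.INTER_CUBIC)
                q=cv2.resize((sil(d,k,b.x,off,sz)>.5).astype(np.uint8),(260,260)); cv2.drawContours(c,cv2.findContours(q,0,2)[0],-1,(0,0,255),1); tiles.append(c)
cv2.imwrite('pics/fit0.png',np.vstack([np.hstack(tiles[0::2]),np.hstack(tiles[1::2])]))
for n,uv in(('red',(529,199)),('white',(371,215)),('blue',(240,218))):
    X0=p2w(t,[np.array(uv)*.64],.004)[0]
    for d in(t,s):
        u=w2p(d,[X0])[0].round().astype(int); g=d['img'][u[1]-22:u[1]+22,u[0]-22:u[0]+22].max(2)
        m=(g<75).astype(np.uint8); _,l,st,ce=cv2.connectedComponentsWithStats(m); i=l[22,22]
        print(n,p2w(d,[ce[i]+u-22],.004)[0].round(4),st[i])
E
```

```text
L [0.4402 0.1077 0.2139] 698.1 [np.float64(417.0), np.float64(69.0)]
L [0.4402 0.1078 0.2157] 207.2 [np.float64(417.0)]
L [0.2985 0.2123 3.0821] 69.0 [np.float64(69.0)]
M [ 0.421  -0.1111  2.9136] 416.0 [np.float64(257.0), np.float64(59.0)]
M [ 0.4208 -0.111  -0.2489] 119.9 [np.float64(257.0)]
M [ 0.3963 -0.0991  2.7707] 289.2 [np.float64(59.0)]
S [ 0.3426 -0.2837  0.0095] 289.9 [np.float64(179.0), np.float64(45.0)]
S [ 0.3424 -0.2839 -0.0129] 103.1 [np.float64(179.0)]
S [ 0.3295 -0.2801 -0.0047] 183.6 [np.float64(45.0)]
red [ 0.6358 -0.2135  0.004 ] [ 13  14  17  18 242]
red [ 0.6383 -0.2139  0.004 ] [ 16  15  16  16 179]
white [0.6189 0.0212 0.004 ] [ 14  14  17  17 234]
white [0.6209 0.0213 0.004 ] [ 16  17  14  13 115]
blue [0.6229 0.2187 0.004 ] [ 13  13  18  18 243]
blue [0.6242 0.2183 0.004 ] [ 16  16  14  13 140]
```

View pics/fit0.png

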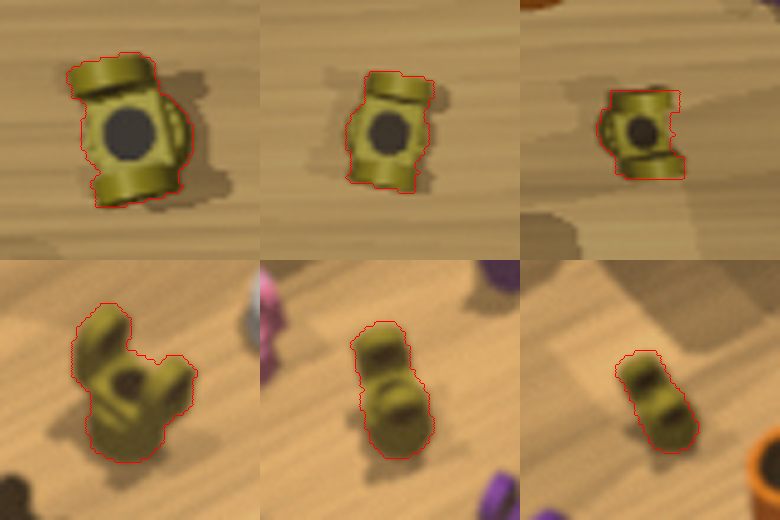

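The red contours match all three yokes: large at (310,335), medium at (468,345), small at (594,398), with sizes consistent with the listing and olive colour. I'm heading over the large one.

Call:
move_arm(
  rows=[
    [[26.2, -29.2, 0, 0, 88], [26.2, -29.2, 0, 0, 88], [26.2, -29.2, 0, 0, 88], [26.2, -29.2, 0, 0, 88], [26.2, -29.2, 0, 0, 88], [26.2, -29.2, 0, 0, 88], [26.2, -29.2, 0, 0, 88], [26.2, -29.2, 0, 0, 88], [26.2, -29.2, 0, 0, 88], [26.2, -29.2, 0, 0, 88]],
  ],
  grip_force=35,
)

```text
clock: 0.93
tcp_pos: [0.3536, -0.1519, 0.2556]
tool_rot: [0.979, 0.205, 0.0, 0.0]
ft_force: [1.1, -0.6, -0.1]
opening: 0.998
finger_force: 0.0
```

Call:
move_arm(
  rows=[
    [[26.2, -29.2, 0, 0, 88], [26.2, -29.2, 0, 0, 88], [26.2, -29.2, 0, 0, 88], [26.2, -29.2, 0, 0, 88], [26.2, -29.2, 0, 0, 88], [26.2, -29.2, 0, 0, 88], [26.2, -29.2, 0, 0, 88], [0, 0, 0, -0.12, 88], [0, 0, 0, -0.12, 88], [0, 0, 0, -0.12, 88]],
  ],
)

```text
clock: 1.77
tcp_pos: [0.439, 0.1083, 0.2552]
tool_rot: [0.924, 0.381, -0.001, -0.0]
ft_force: [0.2, -0.1, 0.1]
opening: 0.996
finger_force: 0.0
```

Call:
move_arm(
  rows=[
    [[0, 0, 0, -0.12, 88], [0, 0, 0, -0.12, 88], [0, 0, 0, -0.12, 88], [0, 0, 0, -0.12, 88], [0, 0, 0, -0.12, 88], [0, 0, 0, -0.12, 88], [0, 0, 0, -0.12, 88], [0, 0, 0, -0.12, 88], [0, 0, 0, -0.05, 88], [0, 0, 0, 0, 88]],
  ],
)

```text
clock: 2.6
tcp_pos: [0.4391, 0.1071, 0.2554]
tool_rot: [0.627, 0.779, -0.0, -0.0]
ft_force: [-0.4, 0.7, 0.2]
opening: 1.0
finger_force: 0.0
```

```bash
cat >> h.py <<'E'
def go(x,y,z,yaw):
    """tool-frame shift (mm) and spin to reach TCP target with finger line at yaw"""
    from scipy.spatial.transform import Rotation as Ro
    s=env.get_state();R=Ro.from_quat(s['tool_rot']).as_matrix();a=np.arctan2(R[1,1],R[0,1])
    sp=-((yaw-a+np.pi/2)%np.pi-np.pi/2)
    print('clk',round(s['clock'],2),'tcp',np.round(s['tcp_pos'],4),'yang',round(a,3),'tilt',R[:,2].round(3),'F',np.round(s['ft_force'],1),'open',round(s['opening']*88.1,1),
      '\n SHIFT',(R.T@(np.array([x,y,z])-s['tcp_pos'])*1000).round(1),'SPIN',round(sp,3))
E
python3 - <<'E'
from fit import *
w=snap('wrist','w1'); go(.4402,.1077,.072,.214)
print(w2p(w,[[.4402,.1077,.088]]))
b,n,J=fit([w],'L',[.4402,.1077],r=200);print(b.x,b.fun,n)
i=w['img'].copy();q=(sil(w,'L',b.x,np.array([0,0]),(512,384))>.5).astype(np.uint8);cv2.drawContours(i,cv2.findContours(q,0,2)[0],-1,(0,0,255),1)
cv2.imwrite('pics/w1b.png',i)
E
```

```text
clk 2.65 tcp [0.4392 0.1071 0.2554] yang 0.212 tilt [-0.001  0.    -1.   ] F [ 0.2 -0.3 -0.3] open 88.0 
 SHIFT [  0.3   1.2 183.4] SPIN -0.002
[[259.37361038 184.26392447]]
[0.43960442 0.10618588 0.21452002] 573.1764705882352 [np.float64(1483.0)]
```

View pics/w1b.png

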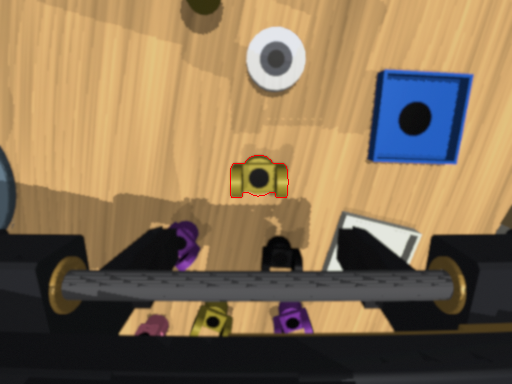

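The wrist view shows the large yoke at (259,180), centred between the fingers, with the fit within 1.5 mm of the top-view estimate. I'll descend and grip.

Call:
move_arm(
  rows=[
    [[0, 0.7, 38, 0, 88], [0, 0, 38, 0, 88], [0, 0, 38, 0, 88], [0, 0, 38, 0, 88], [0, 0, 25, 0, 88], [0, 0, 10, 0, 88], [0, 0, 0, 0, 88], [0, 0, 0, 0, 52], [0, 0, 0, 0, 52], [0, 0, 0, 0, 52]],
  ],
)

```text
clock: 3.48
tcp_pos: [0.4418, 0.1073, 0.0707]
tool_rot: [0.628, 0.778, 0.001, 0.002]
ft_force: [0.4, -0.4, -0.4]
opening: 0.794
finger_force: 0.0
```

Call:
move_arm(
  rows=[
    [[0, 0, 0, 0, 52], [0, 0, 0, 0, 52], [0, 0, 0, 0, 52], [0, 0, 0, 0, 52], [0, 0, 0, 0, 52], [0, 0, 0, 0, 52]],
  ],
)

```text
clock: 3.98
tcp_pos: [0.4412, 0.1072, 0.0702]
tool_rot: [0.628, 0.778, 0.001, 0.001]
ft_force: [-2.1, -0.9, 6.9]
opening: 0.7
finger_force: 35.0
```

Run:
```python
from h import *
go(.637,-.2137,.22,.214); print(env.get_state()['finger_force'])
```

```text
clk 3.98 tcp [0.4412 0.1072 0.0702] yang 0.213 tilt [ 0.002 -0.    -1.   ] F [-2.1 -0.9  6.9] open 61.7 
 SHIFT [-355.2  123.9 -149.3] SPIN -0.001
34.973469057586044
```

Call:
move_arm(
  rows=[
    [[0, 0, -10, 0, 52], [0, 0, -25, 0, 52], [0, 0, -30, 0, 52], [0, 0, -30, 0, 52], [0, 0, -30, 0, 52], [0, 0, -20, 0, 52], [-10, 4, -5, 0, 52], [-20, 7, 0, 0, 52], [-30, 10, 0, 0, 52], [-30, 10, 0, 0, 52]],
  ],
)

```text
clock: 4.82
tcp_pos: [0.4888, 0.0252, 0.2177]
tool_rot: [0.627, 0.779, -0.001, -0.001]
ft_force: [0.9, 0.3, -7.4]
opening: 0.703
finger_force: 35.0
```

Call:
move_arm(
  rows=[
    [[-30, 10, 0, 0, 52], [-30, 10, 0, 0, 52], [-30, 10, 0, 0, 52], [-30, 11, 0, 0, 52], [-30, 11, 0, 0, 52], [-30, 11, 0, 0, 52], [-30, 11, 0, 0, 52], [-30, 11, 0, 0, 52], [-20, 6, 0, 0, 52], [-5, 2, 0, 0, 52]],
  ],
)

```text
clock: 5.65
tcp_pos: [0.6362, -0.2176, 0.2162]
tool_rot: [0.629, 0.777, -0.001, -0.001]
ft_force: [-0.9, 0.1, -6.8]
opening: 0.701
finger_force: 35.0
```

Call:
move_arm(
  rows=[
    [[0, 0, 0, 0, 52], [0, 0, 0, 0, 52], [0, 0, 0, 0, 52]],
  ],
)

```text
clock: 5.9
tcp_pos: [0.6353, -0.2123, 0.2175]
tool_rot: [0.628, 0.778, -0.0, -0.001]
ft_force: [-0.5, 0.2, -7.0]
opening: 0.701
finger_force: 35.0
```

Run:
```python
from h import *
go(.637,-.2137,.09,.214)
w=snap('wrist','w2');t=snap('top','t2')
cv2.imwrite('pics/w2b.png',np.hstack([cv2.resize(w['img'],(400,300)),cv2.resize(t['img'][60:252,200:456],(400,300))]))
```

```text
clk 5.9 tcp [ 0.6353 -0.2123  0.2175] yang 0.214 tilt [-0.002  0.002 -1.   ] F [-0.5  0.2 -7. ] open 61.8 
 SHIFT [ -2.    1.6 127.5] SPIN -0.0
```

View pics/w2b.png

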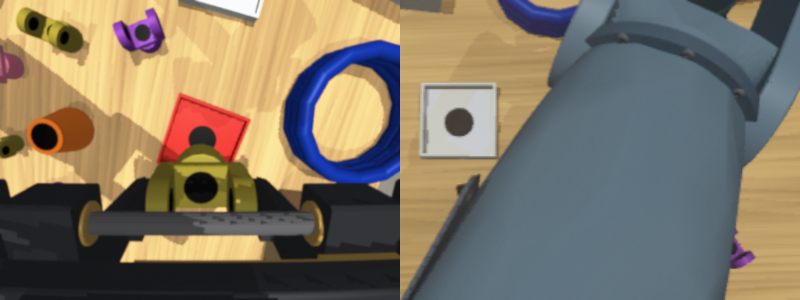

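The large yoke (wrist tile at (200,190)) is held straight, and the red bin with its spot is below at (205,140). I'll lower it.

Call:
move_arm(
  rows=[
    [[-1, 0.8, 10, 0, 52], [-1, 0.8, 25, 0, 52], [0, 0, 25, 0, 52], [0, 0, 25, 0, 52], [0, 0, 20, 0, 52], [0, 0, 15, 0, 52], [0, 0, 7, 0, 52], [0, 0, 0, 0, 52], [0, 0, 0, 0, 52]],
  ],
)

```text
clock: 6.75
tcp_pos: [0.6388, -0.2151, 0.0922]
tool_rot: [0.628, 0.778, 0.0, 0.0]
ft_force: [0.0, 0.2, -7.2]
opening: 0.705
finger_force: 35.0
```

Run:
```python
from h import *
go(.637,-.2137,.0742,.214)
```

```text
clk 6.75 tcp [ 0.6388 -0.2151  0.0922] yang 0.213 tilt [ 0.001 -0.    -1.   ] F [ 0.   0.2 -7.2] open 62.1 
 SHIFT [ 1.8 -1.4 18. ] SPIN -0.001
```

Call:
move_arm(
  rows=[
    [[1.4, -1, 4, 0, 52], [0, 0, 5, 0, 52], [0, 0, 3, 0, 52], [0, 0, 2, 0, 52], [0, 0, 1, 0, 52], [0, 0, 0, 0, 52], [0, 0, 0, 0, 52], [0, 0, 0, 0, 52]],
  ],
)

```text
clock: 7.42
tcp_pos: [0.6372, -0.2141, 0.0769]
tool_rot: [0.628, 0.778, 0.0, 0.0]
ft_force: [-0.1, 0.4, -7.2]
opening: 0.704
finger_force: 35.0
```

Call:
move_arm(
  rows=[
    [[0, 0, 1, 0, 52], [0, 0, 0, 0, 52], [0, 0, 0, 0, 52]],
  ],
)

```text
clock: 7.67
tcp_pos: [0.6371, -0.214, 0.0757]
tool_rot: [0.628, 0.778, 0.0, -0.0]
ft_force: [0.0, 0.7, -7.3]
opening: 0.7
finger_force: 35.0
```

Call:
move_arm(
  rows=[
    [[0, 0, 1, 0, 52], [0, 0, 0, 0, 52], [0, 0, 0, 0, 52]],
  ],
)

```text
clock: 7.92
tcp_pos: [0.637, -0.2139, 0.0746]
tool_rot: [0.628, 0.778, -0.0, -0.0]
ft_force: [0.4, -0.2, -6.5]
opening: 0.701
finger_force: 35.0
```

Call:
move_arm(
  rows=[
    [[0, 0, 1, 0, 52], [0, 0, 0, 0, 52], [0, 0, 0, 0, 52]],
  ],
)

```text
clock: 8.17
tcp_pos: [0.6372, -0.2141, 0.0744]
tool_rot: [0.628, 0.778, -0.0, 0.0]
ft_force: [-2.9, 0.8, -1.6]
opening: 0.7
finger_force: 35.0
```

Call:
move_arm(
  rows=[
    [[0, 0, 0.5, 0, 52], [0, 0, 0, 0, 52], [0, 0, 0, 0, 52]],
  ],
)

```text
clock: 8.42
tcp_pos: [0.6372, -0.2141, 0.0743]
tool_rot: [0.628, 0.778, -0.0, 0.0]
ft_force: [-4.3, 0.9, 4.3]
opening: 0.704
finger_force: 35.0
```

Seated on the floor (load has gone off the wrist). I'll release and rise.

Call:
move_arm(
  rows=[
    [[0, 0, 0, 0, 66], [0, 0, 0, 0, 72], [0, 0, 0, 0, 88], [0, 0, 0, 0, 88], [0, 0, 0, 0, 88], [0, 0, 0, 0, 88], [0, 0, -20, 0, 88], [0, 0, -38, 0, 88], [0, 0, -38, 0, 88], [0, 0, -38, 0, 88]],
  ],
)

```text
clock: 9.25
tcp_pos: [0.6367, -0.2137, 0.2081]
tool_rot: [0.628, 0.778, -0.0, -0.001]
ft_force: [1.2, -0.3, 0.2]
opening: 0.997
finger_force: 0.0
```

Call:
move_arm(
  rows=[
    [[0, 0, -20, 0, 88], [0, 0, 0, 0, 88], [0, 0, 0, 0, 88]],
  ],
)

```text
clock: 9.5
tcp_pos: [0.6378, -0.2143, 0.229]
tool_rot: [0.628, 0.778, 0.0, 0.002]
ft_force: [-0.2, 0.1, -1.1]
opening: 0.996
finger_force: 0.0
```

Run:
```python
from fit import *
go(.421,-.111,.23,-.24)
w=snap('wrist','w3');b,n,J=fit([w],'L',[.637,-.214],r=200);print('wrist L',b.x.round(4),b.fun)
```

```text
clk 9.5 tcp [ 0.6378 -0.2143  0.229 ] yang 0.213 tilt [ 0.003 -0.002 -1.   ] F [-0.2  0.1 -1.1] open 87.8 
 SHIFT [ 146.8 -190.1   -1.9] SPIN 0.453
wrist L [ 0.6362 -0.2153  0.2163] 737.6509803921567
```

Call:
move_arm(
  rows=[
    [[21, -27.2, 0, 0, 88], [21, -27.2, 0, 0, 88], [21, -27.2, 0, 0, 88], [21, -27.2, 0, 0, 88], [21, -27.2, 0, 0, 88], [21, -27.2, 0, 0, 88], [21, -27, 0, 0, 88], [0, 0, 0, 0.11, 88], [0, 0, 0, 0.11, 88], [0, 0, 0, 0.11, 88]],
  ],
)

```text
clock: 10.38
tcp_pos: [0.4185, -0.1095, 0.2252]
tool_rot: [0.749, 0.663, -0.001, -0.002]
ft_force: [1.0, -0.6, 1.0]
opening: 0.994
finger_force: 0.0
```

Call:
move_arm(
  rows=[
    [[0, 0, 0, 0.12, 88], [0, 0, 0, 0, 88], [0, 0, 0, 0, 88]],
  ],
)

```text
clock: 10.63
tcp_pos: [0.4192, -0.11, 0.2256]
tool_rot: [0.785, 0.62, -0.001, -0.002]
ft_force: [-0.4, 0.1, -0.1]
opening: 0.997
finger_force: 0.0
```

Run:
```python
from fit import *
w=snap('wrist','w4');t=snap('top','t4')
go(.421,-.111,.058,-.24)
b,n,J=fit([w],'M',[.421,-.111],r=200);print('wrist M',b.x.round(4),b.fun)
i=w['img'].copy();q=(sil(w,'M',b.x,np.array([0,0]),(512,384))>.5).astype(np.uint8);cv2.drawContours(i,cv2.findContours(q,0,2)[0],-1,(0,0,255),1)
cv2.imwrite('pics/w4b.png',np.hstack([cv2.resize(i,(400,300)),cv2.resize(t['img'][60:252,200:456],(400,300))]))
```

```text
clk 10.73 tcp [ 0.4196 -0.1102  0.2261] yang -0.234 tilt [-0.002  0.001 -1.   ] F [ 0.2  0.1 -0.9] open 88.1 
 SHIFT [ -0.6   1.9 168.1] SPIN 0.006
wrist M [ 0.4203 -0.1117  2.9086] 457.80392156862746
```

View pics/w4b.png

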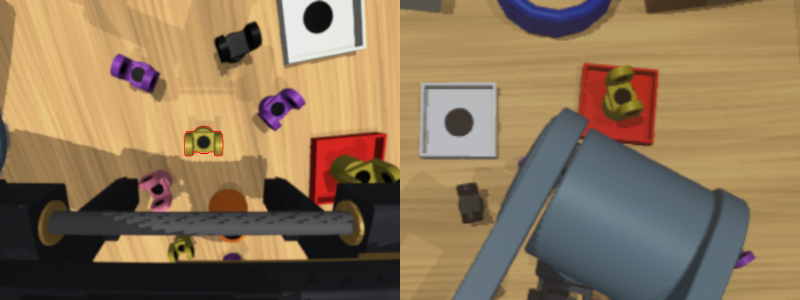

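The medium yoke, wrist tile (204,142), lies centred between the fingers with the contour matching. The large one stands in the red bin on its hub (top tile (623,92)).

Call:
move_arm(
  rows=[
    [[-0.5, 1.5, 38, 0.006, 72], [0, 0, 38, 0, 72], [0, 0, 38, 0, 72], [0, 0, 30, 0, 72], [0, 0, 16, 0, 72], [0, 0, 8, 0, 72], [0, 0, 0, 0, 72], [0, 0, 0, 0, 72], [0, 0, 0, 0, 40], [0, 0, 0, 0, 40]],
  ],
  grip_force=30,
)

```text
clock: 11.57
tcp_pos: [0.4226, -0.112, 0.0606]
tool_rot: [0.787, 0.616, 0.001, 0.001]
ft_force: [-0.2, 0.0, 0.1]
opening: 0.69
finger_force: 0.0
```

Call:
move_arm(
  rows=[
    [[0, 0, 0, 0, 40], [0, 0, 0, 0, 40], [0, 0, 0, 0, 40], [0, 0, 0, 0, 40], [0, 0, 0, 0, 40]],
  ],
)

```text
clock: 11.98
tcp_pos: [0.4221, -0.1117, 0.0602]
tool_rot: [0.788, 0.616, 0.0, 0.001]
ft_force: [-2.0, 0.5, 7.2]
opening: 0.56
finger_force: 29.9
```

Run:
```python
from fit import *
go(.620,.0212,.21,-.237)
w=load('w4')
for d,uv in((w,(407,22)),):
    u=np.array(uv);g=d['img'][:50,u[0]-35:u[0]+35].max(2);m=(g<75).astype(np.uint8);_,l,st,ce=cv2.connectedComponentsWithStats(m);i=l[22,35];print(st[i],p2w(d,[ce[i]+[u[0]-35,0]],.004))
```

```text
clk 11.98 tcp [ 0.4221 -0.1117  0.0602] yang -0.243 tilt [ 0.001 -0.001 -1.   ] F [-2.   0.5  7.2] open 49.4 
 SHIFT [ 176.5  160.4 -149.6] SPIN -0.006
[  17    2   36   40 1144] [[0.61974101 0.02105494 0.004     ]]
```

Call:
move_arm(
  rows=[
    [[0, 0, -10, 0, 40], [0, 0, -25, 0, 40], [0, 0, -30, 0, 40], [0, 0, -30, 0, 40], [0, 0, -30, 0, 40], [0, 0, -20, 0, 40], [8, 7, -5, 0, 40], [18, 16, 0, 0, 40], [22, 20, 0, 0, 40], [22, 20, 0, 0, 40]],
  ],
)

```text
clock: 12.82
tcp_pos: [0.4996, -0.0573, 0.2081]
tool_rot: [0.788, 0.616, -0.0, -0.001]
ft_force: [0.8, -1.3, -5.0]
opening: 0.566
finger_force: 29.9
```

Call:
move_arm(
  rows=[
    [[22, 20, 0, 0, 40], [22, 20, 0, 0, 40], [22, 20, 0, 0, 40], [22, 20, 0, 0, 40], [14, 13, 0, 0, 40], [4, 4, 0, 0, 40], [0, 0, 0, 0, 40], [0, 0, 0, 0, 40], [0, 0, 0, 0, 40]],
  ],
)

```text
clock: 13.57
tcp_pos: [0.6178, 0.0208, 0.2082]
tool_rot: [0.788, 0.616, -0.001, -0.001]
ft_force: [-0.3, 0.3, -5.9]
opening: 0.568
finger_force: 29.9
```

Run:
```python
from h import *
go(.620,.0212,.08,-.243); snap('wrist','w5')
```

```text
clk 13.57 tcp [0.6178 0.0208 0.2082] yang -0.243 tilt [-0.002  0.    -1.   ] F [-0.3  0.3 -5.9] open 50.1 
 SHIFT [  1.    2.3 128.2] SPIN -0.0
```

View pics/w5.png

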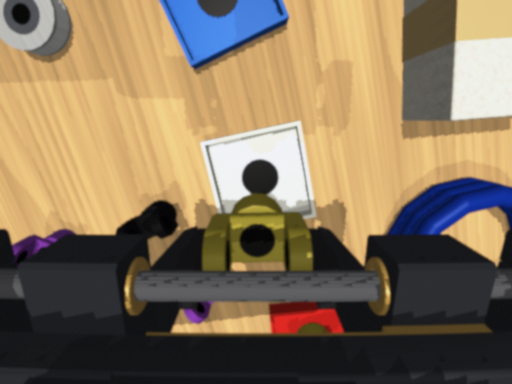

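The medium yoke is upright in the jaws at (258,240), with the white spot below at (260,177). I'll lower it.

Call:
move_arm(
  rows=[
    [[0, 0, 10, 0, 40], [0, 0, 25, 0, 40], [0, 0, 25, 0, 40], [0, 0, 25, 0, 40], [0, 0, 20, 0, 40], [0, 0, 15, 0, 40], [0, 0, 8, 0, 40], [0, 0, 3, 0, 40], [0, 0, 0, 0, 40], [0, 0, 0, 0, 40]],
  ],
)

```text
clock: 14.45
tcp_pos: [0.6197, 0.0207, 0.0792]
tool_rot: [0.788, 0.616, 0.001, 0.001]
ft_force: [0.1, 0.1, -4.9]
opening: 0.567
finger_force: 29.9
```

Run:
```python
from h import *
go(.620,.0212,.0642,-.243)
```

```text
clk 14.45 tcp [0.6197 0.0207 0.0792] yang -0.243 tilt [ 0.002 -0.    -1.   ] F [ 0.1  0.1 -4.9] open 50.0 
 SHIFT [ 0.6  0.1 15. ] SPIN -0.0
```

Call:
move_arm(
  rows=[
    [[0.5, 0, 5, 0, 40], [0, 0, 4, 0, 40], [0, 0, 2, 0, 40], [0, 0, 1.5, 0, 40], [0, 0, 0.5, 0, 40], [0, 0, 0, 0, 40], [0, 0, 0, 0, 40], [0, 0, 0, 0, 40]],
  ],
)

```text
clock: 15.12
tcp_pos: [0.6193, 0.0215, 0.0653]
tool_rot: [0.788, 0.616, 0.0, 0.0]
ft_force: [0.5, 0.0, -5.3]
opening: 0.561
finger_force: 29.9
```

Call:
move_arm(
  rows=[
    [[0, 0, 1, 0, 40], [0, 0, 0, 0, 40], [0, 0, 0, 0, 40]],
  ],
)

```text
clock: 15.37
tcp_pos: [0.6194, 0.0215, 0.0644]
tool_rot: [0.788, 0.616, 0.0, 0.0]
ft_force: [1.1, -0.2, -5.4]
opening: 0.568
finger_force: 29.9
```

Call:
move_arm(
  rows=[
    [[0, 0, 1, 0, 40], [0, 0, 0, 0, 40], [0, 0, 0, 0, 40]],
  ],
)

```text
clock: 15.62
tcp_pos: [0.6195, 0.0215, 0.0643]
tool_rot: [0.788, 0.616, 0.0, 0.0]
ft_force: [-3.9, 0.8, 5.9]
opening: 0.564
finger_force: 29.9
```

Call:
move_arm(
  rows=[
    [[0, 0, 0, 0, 54], [0, 0, 0, 0, 60], [0, 0, 0, 0, 76], [0, 0, 0, 0, 76], [0, 0, 0, 0, 76], [0, 0, 0, 0, 76], [0, 0, -20, 0, 76], [0, 0, -38, 0, 76], [0, 0, -38, 0, 76], [0, 0, -38, 0, 76]],
  ],
)

```text
clock: 16.45
tcp_pos: [0.6187, 0.0216, 0.1982]
tool_rot: [0.788, 0.616, -0.0, -0.0]
ft_force: [0.9, -0.7, 0.3]
opening: 0.863
finger_force: 0.0
```

Call:
move_arm(
  rows=[
    [[0, 0, -16, 0, 76], [0, 0, 0, 0, 76], [-30, -16, 0, 0, 76], [-33, -18, 0, 0, 76], [-33, -18, 0, 0, 76], [-33, -18, 0, 0, 76], [-33, -18, 0, 0, 76], [-33, -18, 0, 0, 76], [-33, -18, 0, 0, 76], [-33, -18, 0, 0, 76]],
  ],
)

```text
clock: 17.28
tcp_pos: [0.4167, -0.1982, 0.212]
tool_rot: [0.787, 0.616, -0.0, -0.001]
ft_force: [0.2, -0.5, -0.0]
opening: 0.865
finger_force: 0.0
```

Call:
move_arm(
  rows=[
    [[-33, -18, 0, 0, 76], [-33, -18, 0, 0, 76], [-33, -17, 0, 0, 76], [0, 0, 0, -0.12, 64], [0, 0, 0, -0.12, 64], [0, 0, 0, 0, 64], [0, 0, 0, 0, 64], [0, 0, 0, 0, 64]],
  ],
)

```text
clock: 17.95
tcp_pos: [0.3433, -0.2805, 0.2126]
tool_rot: [0.709, 0.705, 0.0, -0.001]
ft_force: [-0.0, 0.9, 0.0]
opening: 0.726
finger_force: 0.0
```

Run:
```python
from fit import *
w=snap('wrist','w6');t=snap('top','t6')
b,n,J=fit([w],'S',[.3426,-.2837],r=150);print('wrist S',b.x.round(4),b.fun)
go(b.x[0],b.x[1],.044,b.x[2])
i=w['img'].copy();q=(sil(w,'S',b.x,np.array([0,0]),(512,384))>.5).astype(np.uint8);cv2.drawContours(i,cv2.findContours(q,0,2)[0],-1,(0,0,255),1)
cv2.imwrite('pics/w6b.png',np.hstack([cv2.resize(i,(400,300)),cv2.resize(t['img'][60:252,140:396],(400,300))]))
```

```text
wrist S [ 0.3426 -0.2835  3.3093] 281.7725490196078
clk 18.05 tcp [ 0.3435 -0.2805  0.2129] yang -0.004 tilt [-0.  0. -1.] F [ 0.1 -0.5 -0.1] open 64.0 
 SHIFT [ -3.1  -0.9 168.9] SPIN -0.172
```

View pics/w6b.png

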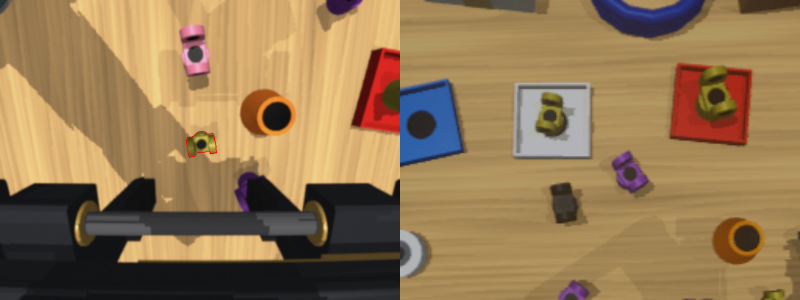

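The small yoke, wrist tile (201,144), has its contour matched at yaw ≈0.165. Large and medium stand on their spots in red and white. The guard at (268,113) clears the fingers if they open only to 58 mm.

Call:
move_arm(
  rows=[
    [[-3, -1.5, 0, 0, 58], [0, 0, 20, -0.08, 58], [0, 0, 38, -0.08, 58], [0, 0, 38, 0, 58], [0, 0, 38, 0, 58], [0, 0, 20, 0, 58], [0, 0, 10, 0, 58], [0, 0, 3, 0, 58], [0, 0, 0, 0, 58], [0, 0, 0, 0, 58]],
  ],
  grip_force=25,
)

```text
clock: 18.88
tcp_pos: [0.3426, -0.285, 0.0475]
tool_rot: [0.649, 0.76, -0.0, 0.001]
ft_force: [1.2, 0.2, 0.8]
opening: 0.658
finger_force: 0.0
```

Run:
```python
from h import *
go(.3426,-.2836,.046,.165)
```

```text
clk 18.88 tcp [ 0.3426 -0.285   0.0475] yang 0.157 tilt [ 0.001 -0.002 -1.   ] F [1.2 0.2 0.8] open 58.0 
 SHIFT [1.4 0.2 1.5] SPIN -0.008
```

Call:
move_arm(
  rows=[
    [[1, 0, 1, 0, 58], [0, 0, 0, 0, 28], [0, 0, 0, 0, 28], [0, 0, 0, 0, 28], [0, 0, 0, 0, 28], [0, 0, 0, 0, 28], [0, 0, 0, 0, 28], [0, 0, 0, 0, 28]],
  ],
)

```text
clock: 19.55
tcp_pos: [0.3421, -0.2835, 0.0459]
tool_rot: [0.65, 0.76, -0.0, 0.001]
ft_force: [0.3, 0.4, 6.3]
opening: 0.429
finger_force: 24.7
```

Run:
```python
from h import *
go(.6235,.2185,.2,.157)
d=dict(np.load('pics/w1.npz'));u=np.array([415,118]);g=d['img'][u[1]-30:u[1]+30,u[0]-30:u[0]+30].max(2);m=(g<75).astype(np.uint8);_,l,st,ce=cv2.connectedComponentsWithStats(m);i=l[30,30];print(st[i],p2w(d,[ce[i]+u-30],.004))
```

```text
clk 19.55 tcp [ 0.3421 -0.2835  0.0459] yang 0.157 tilt [ 0.001 -0.001 -1.   ] F [0.3 0.4 6.3] open 37.8 
 SHIFT [ 451.7  356.5 -154.4] SPIN -0.0
[ 14  15  32  32 799] [[0.62291564 0.21840644 0.004     ]]
```

Call:
move_arm(
  rows=[
    [[0, 0, -10, 0, 28], [0, 0, -25, 0, 28], [0, 0, -30, 0, 28], [0, 0, -30, 0, 28], [0, 0, -30, 0, 28], [0, 0, -25, 0, 28], [10, 8, -4, 0, 28], [20, 16, 0, 0, 28], [28, 22, 0, 0, 28], [28, 22, 0, 0, 28]],
  ],
)

```text
clock: 20.38
tcp_pos: [0.395, -0.1864, 0.1995]
tool_rot: [0.65, 0.76, -0.0, -0.0]
ft_force: [0.3, -0.3, -3.5]
opening: 0.429
finger_force: 24.7
```

Call:
move_arm(
  rows=[
    [[28, 22, 0, 0, 28], [28, 22, 0, 0, 28], [28, 22, 0, 0, 28], [28, 22, 0, 0, 28], [28, 22, 0, 0, 28], [28, 22, 0, 0, 28], [28, 22, 0, 0, 28], [28, 22, 0, 0, 28], [28, 22, 0, 0, 28], [28, 22, 0, 0, 28]],
  ],
)

```text
clock: 21.22
tcp_pos: [0.5685, 0.1252, 0.1988]
tool_rot: [0.649, 0.76, -0.001, -0.001]
ft_force: [1.1, -0.3, -3.2]
opening: 0.428
finger_force: 24.7
```

Call:
move_arm(
  rows=[
    [[28, 22, 0, 0, 28], [28, 22, 0, 0, 28], [20, 16, 0, 0, 28], [10, 8, 0, 0, 28], [0, 0, 0, 0, 28], [0, 0, 0, 0, 28], [0, 0, 0, 0, 28]],
  ],
)

```text
clock: 21.8
tcp_pos: [0.6216, 0.2182, 0.1986]
tool_rot: [0.65, 0.76, -0.001, -0.001]
ft_force: [-0.1, 0.9, -3.0]
opening: 0.43
finger_force: 24.7
```

Run:
```python
from h import *
go(.6235,.2185,.065,.157); snap('wrist','w7')
```

```text
clk 21.8 tcp [0.6216 0.2182 0.1986] yang 0.157 tilt [-0.002 -0.001 -1.   ] F [-0.1  0.9 -3. ] open 37.9 
 SHIFT [1.000e-01 2.200e+00 1.336e+02] SPIN -0.0
```

View pics/w7.png

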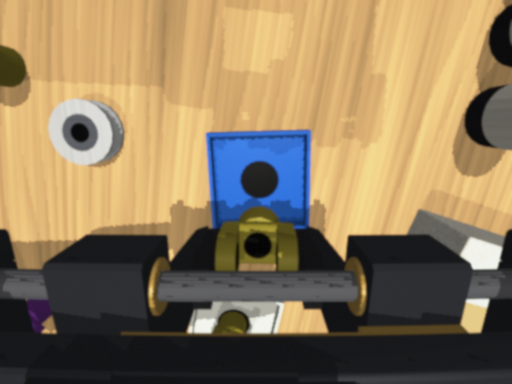

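The small yoke is held upright at (258,245), with the blue spot below at (259,180). I'll check the white box clearance before lowering.

Run:
```python
from h import *
t=dict(np.load('pics/top0.npz'))
print(p2w(t,np.array([[240,98],[355,105],[229,66],[356,53]])*.64,0).round(3), p2w(t,np.array([[229,66],[356,53]])*.64,.1).round(3))
```

```text
[[0.813 0.219 0.   ]
 [0.795 0.042 0.   ]
 [0.866 0.237 0.   ]
 [0.879 0.039 0.   ]] [[0.812 0.205 0.1  ]
 [0.823 0.029 0.1  ]]
```

Clear by about 7 cm or more. Lowering.

Call:
move_arm(
  rows=[
    [[0, 0, 10, 0, 28], [0, 0, 25, 0, 28], [0, 0, 25, 0, 28], [0, 0, 25, 0, 28], [0, 0, 22, 0, 28], [0, 0, 15, 0, 28], [0, 0, 8, 0, 28], [0, 0, 4, 0, 28], [0, 0, 0, 0, 28], [0, 0, 0, 0, 28]],
  ],
)

```text
clock: 22.68
tcp_pos: [0.6235, 0.2191, 0.0664]
tool_rot: [0.65, 0.76, 0.001, 0.001]
ft_force: [0.1, 0.6, -3.0]
opening: 0.433
finger_force: 24.7
```

Run:
```python
from h import *
go(.623,.2185,.0499,.157)
```

```text
clk 22.68 tcp [0.6235 0.2191 0.0664] yang 0.157 tilt [ 0.002  0.    -1.   ] F [ 0.1  0.6 -3. ] open 38.2 
 SHIFT [-0.5 -0.6 16.5] SPIN -0.0
```

Call:
move_arm(
  rows=[
    [[-0.5, 0, 5, 0, 28], [0, 0, 5, 0, 28], [0, 0, 3, 0, 28], [0, 0, 1.5, 0, 28], [0, 0, 0.5, 0, 28], [0, 0, 0, 0, 28], [0, 0, 0, 0, 28], [0, 0, 0, 0, 28]],
  ],
)

```text
clock: 23.35
tcp_pos: [0.6228, 0.2187, 0.0503]
tool_rot: [0.649, 0.76, 0.0, 0.0]
ft_force: [0.3, -0.6, -2.5]
opening: 0.427
finger_force: 24.7
```

Call:
move_arm(
  rows=[
    [[0, 0, 1, 0, 28], [0, 0, 0, 0, 28], [0, 0, 0, 0, 28]],
  ],
)

```text
clock: 23.6
tcp_pos: [0.6229, 0.2187, 0.0499]
tool_rot: [0.649, 0.76, 0.0, 0.0]
ft_force: [-2.2, 0.4, 4.4]
opening: 0.431
finger_force: 24.7
```

Call:
move_arm(
  rows=[
    [[0, 0, 1, 0, 28], [0, 0, 0, 0, 28], [0, 0, 0, 0, 28]],
  ],
)

```text
clock: 23.85
tcp_pos: [0.6232, 0.2188, 0.0497]
tool_rot: [0.649, 0.76, 0.0, 0.0]
ft_force: [-3.9, -1.0, 7.9]
opening: 0.437
finger_force: 24.8
```

Call:
move_arm(
  rows=[
    [[0, 0, -0.5, 0, 42], [0, 0, 0, 0, 48], [0, 0, 0, 0, 60], [0, 0, 0, 0, 60], [0, 0, 0, 0, 60], [0, 0, 0, 0, 60], [0, 0, -20, 0, 60], [0, 0, -38, 0, 60], [0, 0, -38, 0, 60], [0, 0, -38, 0, 60]],
  ],
)

```text
clock: 24.68
tcp_pos: [0.6221, 0.2185, 0.1836]
tool_rot: [0.65, 0.76, -0.001, -0.001]
ft_force: [1.2, 0.2, 0.2]
opening: 0.677
finger_force: 0.0
```

Call:
move_arm(
  rows=[
    [[0, 0, -30, 0, 60], [0, -35, 0, 0, 60], [0, -35, 0, 0, 60], [0, -35, 0, 0, 60], [0, -35, 0, 0, 60], [0, -35, 0, 0, 60], [0, -30, 0, 0, 60], [0, 0, 0, 0, 60], [0, 0, 0, 0, 60], [0, 0, 0, 0, 60]],
  ],
)

```text
clock: 25.52
tcp_pos: [0.4212, 0.1867, 0.2134]
tool_rot: [0.65, 0.76, 0.001, 0.001]
ft_force: [1.3, 0.4, 0.5]
opening: 0.683
finger_force: 0.0
```

Run:
```python
from fit import *
t=snap('top','t8');s=snap('scene','s8');tiles=[]
for k,x,c in(('L',[.637,-.214],1),('M',[.620,.0212],1),('S',[.623,.2185],1)):
    for nm,d in(('t',t),('s',s)):
        u=w2p(d,[[x[0],x[1],.03]])[0].astype(int);c=d['img'][max(u[1]-48,0):u[1]+48,max(u[0]-48,0):u[0]+48];tiles.append(cv2.resize(c,(260,260),interpolation=cv2.INTER_CUBIC))
cv2.imwrite('pics/end.png',np.vstack([np.hstack(tiles[0::2]),np.hstack(tiles[1::2])]))
cv2.imwrite('pics/end_s.png',s['img']);go(.4,.2,.2,0)
```

```text
clk 25.62 tcp [0.4216 0.1866 0.2131] yang 0.157 tilt [ 0.001  0.    -1.   ] F [ 0.   0.  -0.9] open 60.1 
 SHIFT [ 16.6 -19.2  13.1] SPIN 0.157
```

View pics/end.png

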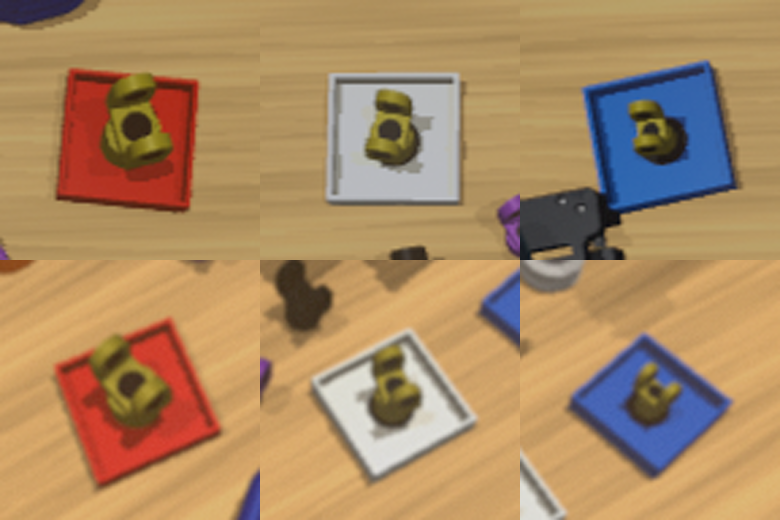

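View pics/end_s.png

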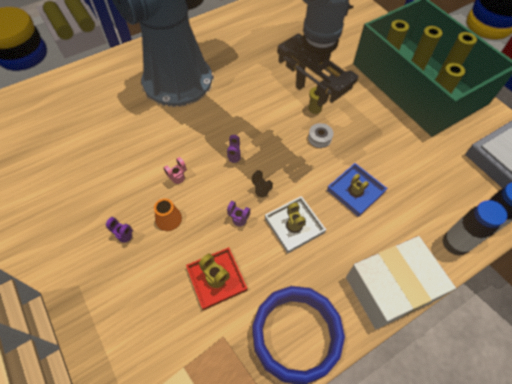

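All three yokes stand upright, covering their spots: red (213,270), white (295,218) and blue (358,186) in the scene view. The bystanders are where they were and the gripper is clear, so I'm handing in.

```bash
python3 -c "
from station import env
print(env.sign_off())"
```

```text
the job is handed in; nothing more can be done
None
```

The large, medium and small yokes were placed in that order in the red, white and blue bins, each upright on its spot and released, and the job was handed in at about 26 s.

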